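# Dispense one plate washer and nudge it into the kit tray that lacks it

## Robot

A 7-joint arm with a two-finger parallel gripper is mounted at the origin on the work surface. World frame = base frame: x ahead of the robot, y to its left, z up, the work surface at z = 0. Lengths are in mm, angles in rad, forces in N, time in s.
With the tool pointing down it reaches from about 400 to 875 mm from the base axis. Payload 4.4 kg.
Tool frame: the origin (TCP) lies midway between the tips of the shut fingers; the grasp point (between the pads) lies 19 mm behind it (ctrl.pinch_z is the distance from the TCP to the grasp point, in mm); z points along the fingers, y is the line along which they close (so a half turn about z gives the same grasp; the last joint's range is limited). The gripper opens to 85 mm and grips with 20 to 120 N. Pads are 22 mm wide; open, the fingers measure 114 mm over their backs; the gripper's body (76 mm by 85 mm) begins 54 mm behind the grasp point. The pads swing forward as they close: fully open they stand 13 mm farther back than shut.
Start: joints at [1.131, 0.628, 0.038, 1.517, -0.027, 0.996, -0.02], TCP at [237.379, -605.119, 231.313] pointing down, gripper open.
Joint ranges: [-3.06, 3.06], [-0.37, 2.12], [-1.25, 1.32], [0.18, 2.47], [-1.1, 4.24], [0.23, 1.98], [-2.94, 2.94]. Speed limits (rad/s): [2.57, 2.57, 3.14, 3.14, 3.14, 3.14, 3.14].

## Interface

Orientations are given as [roll, pitch, yaw] about the fixed x, y, z axes, in that order (R = Rz(yaw) Ry(pitch) Rx(roll)).
In Python, from cell import read_state, cams, order, ctrl gives the robot as it stands.
- The arm moves only by the tool move_arm, never from a script. Its argument "targets" is text: rows parted by semicolons, each of 7 numbers parted by spaces: the gripper's target within -1 to 1 (fully open at 1, half-way at 0, shut at -1), then the shift along the tool's x, y, z in cm, then the turn, a rotation vector about the tool's x, y, z in degrees. A call has 1 to 5 rows; each row shifts and turns the commanded pose from where the row before left it, along the tool's axes as they then stand; what a row does not reach is not made up. A row lasts 1/12 s, in which the tool goes at most 41.7 mm and 7.16 degrees, less where a joint would pass 70% of its speed; a pose out of reach is approached as far as the arm can. A call with a gripper value outside its range is refused whole. The fingers move at their own pace and stop on an object; the grip force is fixed at half the most. Time passes only in rows, so rows that do not move let the fingers close. It gives the time, the measured TCP pose, the force, the opening and the grip force at its end, in the units of the state.
- read_state(): the state, without advancing time (a new reading comes with each control period).
- cams.get_image(name): name is "side" or "top" or "wrist"; returns a dict with "color" (420x560x3 uint8, red, green, blue), "fovy" (degrees; the focal length in pixels is half the picture's height over the tangent of half this angle, whatever the lens; pixels are square), "cx", "cy" (the principal point, pixels), "rvec" (rotation vector, rad) and "tvec" (3), from world to camera coordinates, as OpenCV has them. Camera axes: x right, y down, z forward; pixel columns grow to the right and rows downward; lengths in mm; the calibration is good to about 2 mm. The wrist camera is an equidistant fisheye: a pixel r from the principal point sees the ray r / f radians off the axis. A picture is of the moment at which its call begins. There is no depth.
- order.finish_job(): hands the job in; it is judged then, once.
The state is a dict: "clock": time; "qpos": joint angles; "qd": joint speeds; "tau": joint torques, N m; "eef_pos": TCP position; "tool_rot": TCP orientation; "force": force on the tool from outside, world axes, zero at the start; "torque": the same for the moment, N m; "width": finger opening in mm; "gripper_force": force on a finger pad.
Only numpy, scipy, OpenCV 4.12 (cv2) and the standard library are available. Lean on these libraries where they do the work, as an engineer would, in place of code of your own. Each camera call takes 0.05 s, during which the arm holds its last target. There are 200 camera calls.

## Task

One of the two anchor kits is still short of its square plate washer. Press the dispenser's plunger once, right in to its stop, and let it spring all the way back, so that a single washer slides out onto the delivery plate; then nudge that washer sideways off the plate with a fingertip, into the empty compartment of the kit tray that has no washer yet, so that it lies flat on the tray floor. Pick nothing up, let no second washer out, leave everything else where it is, and finish with the hand clear.

Things in the scene. Friction and masses are not known exactly. Their poses are not given: they have to be found in the camera images.
- dispenser: Bench dispenser for square plate washers, bolted down: grey bed 233 x 60 mm, top 14 mm above the table, a zinc magazine on it, a guarded push slide behind. Origin: on the table under the magazine's centre; x = the way washers come out, y across, z up. Bed: x -115 to +118, y -30 to +30 mm. A slot 10.5 mm high at the foot of the magazine's front lets only the lowest washer pass.
- magazine_top (a point): Centre of the magazine's open top, 66 mm above the table, straight over the dispenser's origin. The magazine is 60 x 60 mm (x and y from -30 to +30 mm). The guard of the push slide behind it (x -112 to -30 mm, 60 mm wide) is 51 mm high.
- delivery (a point): Point on top of the delivery plate, 14 mm above the table, 79 mm ahead of the dispenser's origin: the pushed-out washer's centre comes to rest within 10 mm of it. The plate is the bare bed from x +30 to +113 mm, 60 mm wide, open along both long sides; at its end (x +113 to +118 mm) is a stop 8 mm high.
- plunger (a joint): Travel of the plunger (m) along the dispenser's +x: 0 = fully out, 0.080 = pressed right in to its stop. A spring brings it back out when let go: 5 N when out, 11 N when in; the washers' friction adds up to 5 N on the way in. If it is let back before it is right in, the washer stays stuck part way.
- plunger_face (a point): Centre of the outer flat face of the plunger's black mushroom knob, 32 mm above the table, facing the dispenser's -x; moves with the plunger. The knob is 36 mm in diameter, 16 mm thick, on a 10 mm rod. The face is 216 mm behind the dispenser's origin when out, 136 mm when pressed right in.
- washer_1: The lowest washer in the magazine, which a press brings out: a zinc-plated square steel plate 50 x 50 x 8 mm with an 18 mm hole, 0.1 to 0.17 kg. Origin: centre of its underside; z = its axis, x and y along its sides. It comes out lying flat on the delivery plate, its top 22 mm above the table.
- washer_2: Second washer of the stack, the same as the first. It must stay in the magazine; it drops 8 mm to the bed when the plunger springs back.
- washer_3: Third washer of the stack; stays in the magazine.
- washer_4: Top washer of the stack of four; stays in the magazine.
- tray_short: Kit tray that still lacks its washer: shallow aluminium tray 200 x 76 mm, fixed; rim 10 mm, floor 2 mm above the table, walls 2 mm. It stands along one side of the bed (+y or -y, differs from run to run), 26 to 102 mm off the bed's centreline, its near wall tucked under the bed's edge. Origin: on the table under its centre; axes as the dispenser's. Its long compartment (x -98 to +22 mm) holds a stud and a nut.
- empty_bay (a point): Centre, on the floor, of the empty compartment of the tray that lacks its washer, 61 mm ahead of the tray's origin: 74 mm along x, 72 mm across, beside the delivery plate, bounded by a 9 mm rib. A washer pushed over the plate's edge (30 mm off the bed's centreline) tips in, and drops flat once its trailing edge is past that edge.
- tray_full: The kit tray of the complete kit, the same tray on the other side of the dispenser, with stud, nut and a washer lying in its compartment; leave it. Origin and axes as for the other tray.
- washer_kit: The washer that already lies flat in the complete kit's tray, the same kind, its top 10 mm above the table. Leave it.
- stud_short: Threaded steel stud, 16 mm in diameter and 110 mm long, lying in the long compartment of the tray that lacks its washer, top 18 mm above the table. Origin: centre of its underside. Leave it.
- nut_short: Hexagon nut, 24 mm across and 13 mm high, beside that stud. Leave it.
- stud_full: Stud of the same kind in the complete kit's tray. Leave it.
- nut_full: Nut of the same kind in the complete kit's tray. Leave it.
- hammer: Hammer, 280 mm long, lying at the right of the table. Leave it.
- wrench: Spanner, 200 mm long, lying beyond the plunger. Leave it.
- tape_roll: Grey roll of adhesive tape lying flat, 104 mm in diameter, 48 mm high. Leave it.
- tape_measure: Black tape measure with yellow sides, 75 x 40 mm, 70 mm high. Leave it.
- spray_bottle: Standing spray bottle with a red trigger head, 80 mm in diameter, 205 mm high, at the left. Leave it.
Not all that is in view belongs to the job. What is shaped like the tray_short but black is not meant.

How it is judged (in metres and radians):
On the way, in this order (a step that is already met when the one before it is completed fails the run):
1. the plunger is pressed right in (value of joint plunger above 0.077 m), for 0.05 s.
2. the plunger has sprung back and the washer lies flat on the delivery plate (value of joint plunger below 0.003 m and x of washer_1 in the frame of dispenser above 0.065 m and y of washer_1 in the frame of dispenser between -0.02 and 0.02 m and angle between washer_1's own z axis and vertical below 0.1 rad), for 0.1 s.
At the end, for the whole second after the job is handed in: The washer lies at rest and flat (within 4 degrees, underside within 3 mm of the tray floor) in the empty compartment of the tray that lacked it, and the plunger is fully out (within 3 mm) (x of washer_1 in the frame of tray_short between 0.04 and 0.082 m and y of washer_1 in the frame of tray_short between -0.02 and 0.02 m and z of washer_1 in the frame of tray_short below 0.005 m and angle between washer_1's own z axis and vertical below 0.07 rad and linear speed of washer_1 below 0.02 m/s and value of joint plunger below 0.003 m); the robot touches nothing.
It fails at once if the dispensed washer is lifted or carried instead of being pushed (height (world z) of washer_1 above 0.023 m).
It fails at once if the plunger is let back with the washer only part way out (not one full press) (value of joint plunger below 0.003 m and x of washer_1 in the frame of dispenser between 0.01 and 0.05 m).
It fails at once if a second washer is let out, or a washer of the stack is taken (distance of any of washer_2, washer_3, washer_4 from where it was at the start of the episode above 0.016 m).
It fails at once if the contents of the trays are disturbed (distance of any of washer_kit, stud_short, stud_full, nut_short, nut_full from where it was at the start of the episode above 0.02 m).
It fails at once if a bystander on the table is moved (distance of any of hammer, wrench, tape_roll, tape_measure, spray_bottle from where it was at the start of the episode above 0.03 m or angle between spray_bottle's own z axis and vertical above 0.4 rad).
It also fails if it takes over 45 s, if anything falls off the work surface, if the arm or the gripper's body presses on something with over 40 N, if the wrist force passes 120 N, or if a joint passes its speed limit or range.

## Working session

There is one attempt and no reset: what is moved stays moved. The work goes in short steps, Python scripts to look and compute and a tool call to move; the robot and the scene stay as the last step left them, time stands still between calls to the robot, and variables do not carry over. Pictures are saved under pics/ and viewed, at most 10 in all, crops included, and the job is handed in when it is done.

Besides the shell and the picture viewer there is one more tool, called by a JSON object that holds its "api" and its "payload", one argument or row to a line. move_arm: Moves the arm, as the interface text tells. Its arguments: {"type":"object","properties":{"targets":{"type":"string"}},"required":["targets"]}

```bash
mkdir -p pics; cat > h.py <<'E'
import numpy as np, cv2
from cell import read_state, cams, order, ctrl
def grab(n):
    d=cams.get_image(n); im=cv2.cvtColor(d["color"],cv2.COLOR_RGB2BGR); return d,im
def cal(d):
    f=210/np.tan(np.radians(d["fovy"])/2); R=cv2.Rodrigues(np.array(d["rvec"],float))[0]; return f,R,np.array(d["tvec"],float).ravel()
def ray(d,u,v,z):
    f,R,t=cal(d); c=-R.T@t; r=R.T@np.array([(u-d["cx"])/f,(v-d["cy"])/f,1]); return c+r*(z-c[2])/r[2]
def proj(d,p):
    f,R,t=cal(d); q=R@np.array(p,float)+t; return [q[0]/q[2]*f+d["cx"],q[1]/q[2]*f+d["cy"]]
E
python3 - <<'E'
from h import *
import pickle
for n in("top","side"):
    d,im=grab(n); cv2.imwrite(f"pics/{n}0.png",im); pickle.dump(d,open(n+".pkl","wb"))
    f,R,t=cal(d); print(n,f,-R.T@t)
print(read_state())
E
```

```text
top 513.0841545650131 [ 307.94650414    8.03325691 1278.02307637]
side 412.83006400937825 [ 324.84894815 -729.51695018  946.82072895]
{'clock': 0.1, 'qpos': array([ 1.13118658,  0.62924358,  0.0384698 ,  1.51822013, -0.02699448,
        0.99629938, -0.02001244]), 'qd': array([ 0.0005704 , -0.00261152, -0.00220742, -0.00014832,  0.00096963,
       -0.00058545,  0.00065039]), 'tau': array([ 3.28978676e-03, -5.64529467e+01,  1.23064287e+00, -1.93970811e+01,
        1.12876471e-02,  5.47943346e-03,  6.18159493e-05]), 'eef_pos': array([ 237.17729926, -604.61186703,  230.50332528]), 'tool_rot': array([-3.1399412e+00,  3.4301980e-05,  3.7378117e-01]), 'force': array([-0.76386989,  0.56612016,  0.23801745]), 'torque': array([0.00119862, 0.00402949, 0.04171733]), 'gripper_force': 0.0, 'width': 85.62304844530908}
```

View pics/top0.png

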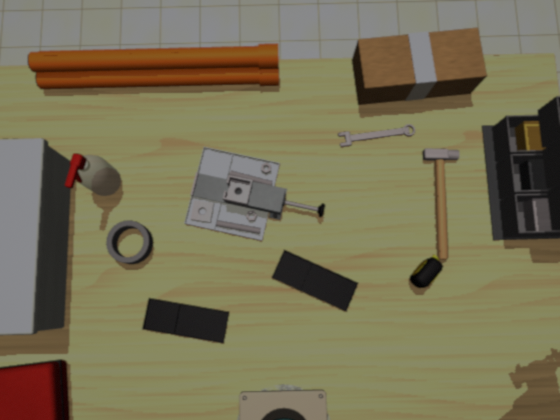

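View pics/side0.png

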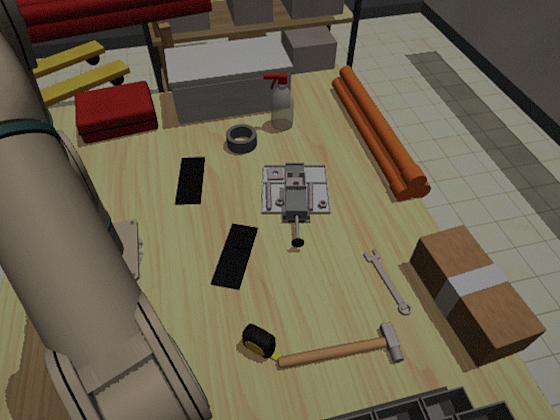

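The top view shows the dispenser with its magazine at about (240,190), the knob at (321,210) and the delivery plate at about (208,187). There is a light tray on each side; the washer appears to be in the lower tray at (202,211). The black lookalikes are at (315,280) and (186,320). I'll enlarge this area to confirm.

```bash
python3 - <<'E'
import cv2
im=cv2.imread("pics/top0.png")[135:255,175:335]
cv2.imwrite("pics/c1.png",cv2.resize(im,(800,600),interpolation=cv2.INTER_CUBIC))
E
```

```text
(no output)
```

View pics/c1.png

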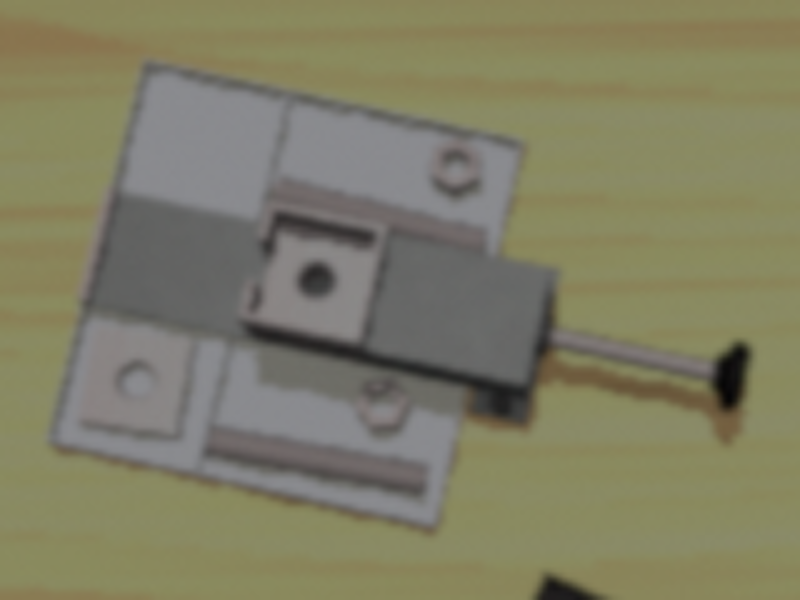

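The crop confirms it. The upper tray (the robot's far side) has its bay empty at crop (205,135), which is top-view pixel (216,162). The lower tray holds the washer at crop (135,380). The short tray is therefore the light one on the far side, and the black trays are decoys. Next I'll measure the tray corners, magazine top and knob.

```bash
python3 - <<'E'
from h import *
import pickle
d=pickle.load(open("top.pkl","rb")); im=cv2.imread("pics/top0.png")
c=lambda x,y:(175+(x+.5)/5-.5,135+(y+.5)/5-.5)
C=[ray(d,*c(*p),10)[:2] for p in[(147,62),(523,143),(438,530),(52,445)]]
TL,TR,BR,BL=C
print(np.round(C,1)); L=lambda a,b:(np.linalg.norm(b-a).round(1),np.degrees(np.arctan2(*(b-a)[::-1])).round(2))
print(L(TR,TL),L(BR,BL),L(TL,BL),L(TR,BR))
u=(TL-TR)+(BL-BR); u/=np.linalg.norm(u); v=(BR-TR)+(BL-TL);v/=np.linalg.norm(v); w=np.array([-u[1],u[0]])
print("u,v",u,v,"ang",np.degrees(np.arctan2(u[1],u[0])), "perp est",np.degrees(np.arctan2(w[1],w[0])))
m=np.mean(C,axis=0); O=m-18*u; print("centre",m,"O",O)
M=np.array([c(*p) for p in[(272,208),(388,226),(366,348),(243,325)]])
Mt=np.mean([ray(d,*p,66)[:2] for p in M],axis=0); print("magtop",Mt, "in disp", (Mt-O)@u,(Mt-O)@w)
g=im[195:225,305:335].max(axis=2); ys,xs=np.where(g<45); 
kn=ray(d,xs.mean()+305,ys.mean()+195,32)[:2]; print("knob",len(xs),kn,(kn-O)@u,(kn-O)@w)
for n,p,z in[("washkit",(137,378),10),("plate end lo",(92,312),14)]:
    q=ray(d,*c(*p),z)[:2]; print(n,q,(q-O)@u,(q-O)@w)
# cross-check side view knob
ds=pickle.load(open("side.pkl","rb")); s=cv2.imread("pics/side0.png")
g=s[228:255,285:312].max(axis=2); ys,xs=np.where(g<40)
q=ray(ds,xs.mean()+285,ys.mean()+228,32)[:2]; print("knob side",len(xs),q,(q-O)@u,(q-O)@w)
E
```

```text
[[708.7 183.3]
 [660.9  -8.7]
 [463.2  38.7]
 [510.7 230.9]]
(np.float64(197.9), np.float64(76.01)) (np.float64(198.0), np.float64(76.1)) (np.float64(203.6), np.float64(166.48)) (np.float64(203.3), np.float64(166.51))
u,v [0.24097355 0.97053168] [-0.97236234  0.23347694] ang 76.05599262600299 perp est 166.055992626003
centre [585.8666451  111.08204604] O [581.52912115  93.61247575]
magtop [581.08229101  93.27949228] in disp -0.43084525891512376 0.35342258860619225
knob 46 [ 532.69729099 -107.39999241] -206.8561485472102 -1.0458504194285894
washkit [543.74494371 188.42087361] 82.90956639419048 59.51705780166148
plate end lo [577.34201858 210.51140536] 112.44513384164335 32.23326613664435
knob side 80 [ 530.44908286 -107.11566893] -207.12196230184958 1.2046212454616025
```

{"api": "move_arm", "payload": {
  "targets": "-1 0 0 0 0 0 7.04; -1 0 0 0 0 0 7.04; -1 0 0 0 0 0 7.04; -1 0 0 0 0 0 7.04; -1 0 0 0 0 0 7.04"
}}

```text
clock: 0.52
eef_pos: [237.3, -604.8, 230.8]
tool_rot: [-3.141, 0.001, -0.247]
force: [-0.0, -0.7, 0.2]
width: 25.8
gripper_force: 0.0
```

{"api": "move_arm", "payload": {
  "targets": "-1 1.2 -3.6 0 0 0 0; -1 1.2 -3.6 0 0 0 0; -1 1.2 -3.6 0 0 0 0; -1 1.2 -3.6 0 0 0 0; -1 1.2 -3.6 0 0 0 0"
}}

```text
clock: 0.93
eef_pos: [339.0, -442.7, 231.0]
tool_rot: [-3.141, 0.001, -0.241]
force: [0.6, 0.5, 0.3]
width: 0.1
gripper_force: 0.0
```

{"api": "move_arm", "payload": {
  "targets": "-1 1.2 -3.6 0 0 0 0; -1 1.2 -3.6 0 0 0 0; -1 1.2 -3.6 0 0 0 0; -1 1.2 -3.6 0 0 0 0; -1 0 0 0 0 0 0"
}}

```text
clock: 1.35
eef_pos: [424.7, -307.4, 230.7]
tool_rot: [-3.135, -0.0, -0.228]
force: [0.7, 0.1, -0.7]
width: -0.2
gripper_force: 0.0
```

{"api": "move_arm", "payload": {
  "targets": "-1 1.1 -3.4 0 0 0 0.7; -1 1.1 -3.4 0 0 0 0; -1 1.1 -3.4 0 0 0 0; -1 1.1 -3.4 0 0 0 0; -1 1.1 -3.4 0 0 0 0"
}}

```text
clock: 1.77
eef_pos: [515.3, -163.7, 231.1]
tool_rot: [-3.142, 0.001, -0.253]
force: [0.3, -0.2, -0.1]
width: -0.0
gripper_force: 0.0
```

{"api": "move_arm", "payload": {
  "targets": "-1 0 0 3.5 0 0 0; -1 0 0 3.5 0 0 0; -1 0 0 3 0 0 0; -1 0 0 3 0 0 0; -1 0 0 0 0 0 0"
}}

```text
clock: 2.18
eef_pos: [510.8, -163.8, 96.2]
tool_rot: [-3.141, 0.011, -0.252]
force: [-0.5, 1.0, 0.4]
width: -0.0
gripper_force: 0.0
```

```bash
python3 - <<'E'
from h import *
d,im=grab("top"); cv2.imwrite("pics/c2.png",cv2.resize(im[135:255,175:385],None,fx=3.8,fy=3.8,interpolation=2))
s=read_state(); print(s["eef_pos"],s["tool_rot"],s["width"])
O=np.array([581.3,93.4]);u=np.array([.239,.971]);w=np.array([-.971,.239]);p=s["eef_pos"][:2]-O;print(p@u,p@w)
E
```

```text
[ 512.40153089 -164.49353932   98.84298639] [-3.14145592  0.00694665 -0.25287719] 0.07483588942756163
-266.88136079345605 5.263857609652177
```

View pics/c2.png

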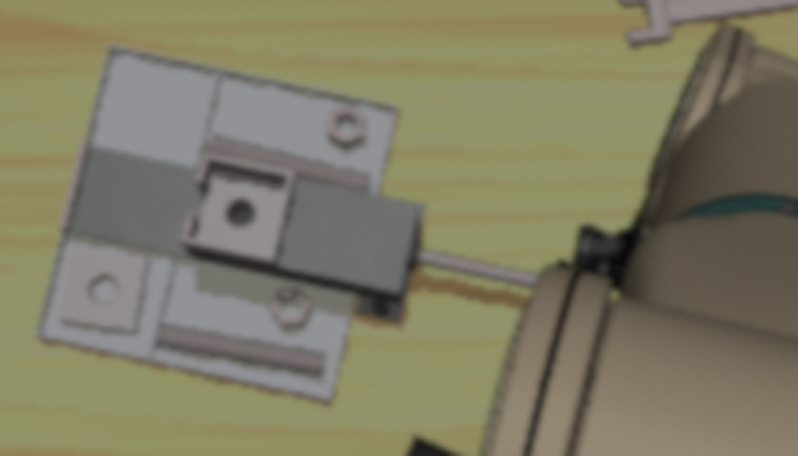

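The arm covers the knob in this view. The dispenser is undisturbed, and the tool is about 35 mm behind the knob face and 5 mm off the axis. I'll correct that and lower.

{"api": "move_arm", "payload": {
  "targets": "-1 0.5 0 2 0 0 -0.7; -1 0 0 2.5 0 0 0; -1 0 0 2 0 0 0; -1 0 0 0.9 0 0 0; -1 0 0 0 0 0 0"
}}

```text
clock: 2.65
eef_pos: [519.5, -166.5, 27.1]
tool_rot: [-3.141, 0.001, -0.241]
force: [-1.1, -0.1, -0.1]
width: -0.1
gripper_force: 0.0
```

{"api": "move_arm", "payload": {
  "targets": "-1 0 -0.5 0 0 0 0; -1 0 -0.5 0 0 0 0; -1 0 0 0 0 0 0"
}}

```text
clock: 2.9
eef_pos: [523.7, -155.2, 28.8]
tool_rot: [-3.14, -0.003, -0.239]
force: [-0.0, -0.1, -0.0]
width: 0.1
gripper_force: 0.0
```

```bash
cat >> h.py <<'E'
O=np.array([581.3,93.4]);U=np.array([.239,.971]);W=np.array([-.971,.239])
def st():
    s=read_state(); p=s["eef_pos"][:2]-O; print("disp xy",(p@U).round(1),(p@W).round(1),"z",s["eef_pos"][2].round(1),"rot",s["tool_rot"].round(3),"Fx,Fy(disp)",(s["force"][:2]@U).round(1),(s["force"][:2]@W).round(1),"Fz",s["force"][2].round(1),s["clock"])
E
python3 -c "
from h import *
st()
d,im=grab('side'); cv2.imwrite('pics/c3.png',cv2.resize(im[150:280,220:360],None,fx=4.4,fy=4.4,interpolation=2))"
```

```text
disp xy -255.1 -3.4 z 28.8 rot [-3.14e+00 -3.00e-03 -2.39e-01] Fx,Fy(disp) -0.1 -0.0 Fz -0.0 2.9
```

View pics/c3.png

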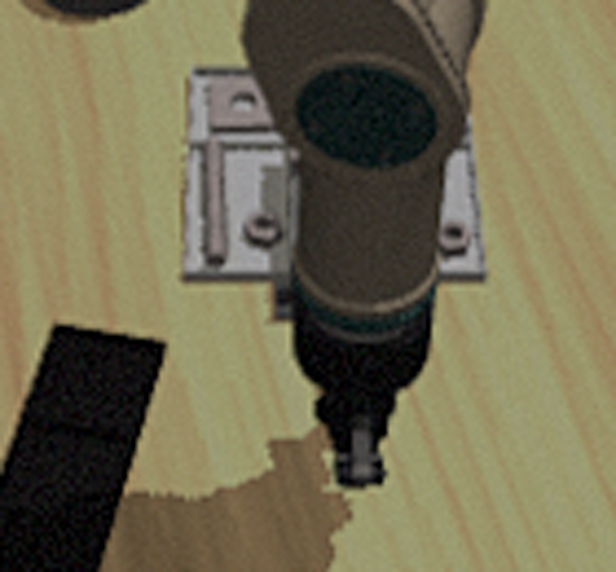

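The tool hangs in line behind the knob. I'll lower a bit more and press in steps.

{"api": "move_arm", "payload": {
  "targets": "-1 -0.3 0 0.7 0 0 0; -1 0 -1 0 0 0 0; -1 0 -1 0 0 0 0; -1 0 -1 0 0 0 0; -1 0 0 0 0 0 0"
}}

```text
clock: 3.37
eef_pos: [526.7, -124.5, 20.2]
tool_rot: [-3.141, 0.0, -0.237]
force: [-1.1, -3.9, -0.6]
width: -0.1
gripper_force: 2.3
```

```bash
python3 -c "
from h import *
st()"
```

```text
disp xy -224.6 0.9 z 20.2 rot [-3.141  0.    -0.237] Fx,Fy(disp) -4.0 0.2 Fz -0.6 3.3667
```

{"api": "move_arm", "payload": {
  "targets": "-1 0 -1.5 0 0 0 0; -1 0 -1.5 0 0 0 0; -1 0 -1.5 0 0 0 0; -1 0 -1.5 0 0 0 0; -1 0 0 0 0 0 0"
}}

```text
clock: 3.78
eef_pos: [540.3, -69.3, 20.2]
tool_rot: [3.139, 0.0, -0.24]
force: [-1.8, -8.6, 0.2]
width: -0.1
gripper_force: 4.5
```

{"api": "move_arm", "payload": {
  "targets": "-1 0 -0.7 0 0 0 0; -1 0 -0.5 0 0 0 0; -1 0 0 0 0 0 0"
}}

```text
clock: 4.03
eef_pos: [542.4, -60.3, 20.3]
tool_rot: [3.137, 0.0, -0.243]
force: [-1.7, -9.4, 0.5]
width: -0.1
gripper_force: 5.0
```

```bash
python3 -c "
from h import *
st()"
```

```text
disp xy -158.6 1.0 z 20.3 rot [ 3.137  0.    -0.243] Fx,Fy(disp) -9.5 -0.6 Fz 0.5 4.0333
```

{"api": "move_arm", "payload": {
  "targets": "-1 0 -0.5 0 0 0 0; -1 0 -0.5 0 0 0 0; -1 0 0 0 0 0 0"
}}

```text
clock: 4.28
eef_pos: [544.6, -51.3, 20.3]
tool_rot: [3.136, 0.0, -0.243]
force: [-2.3, -10.4, 0.8]
width: -0.0
gripper_force: 5.4
```

{"api": "move_arm", "payload": {
  "targets": "-1 0 -0.4 0 0 0 0; -1 0 0 0 0 0 0"
}}

```text
clock: 4.45
eef_pos: [545.3, -48.5, 20.3]
tool_rot: [3.135, 0.0, -0.244]
force: [-3.0, -11.0, 0.4]
width: -0.0
gripper_force: 5.6
```

```bash
python3 -c "
from h import *
st()"
```

```text
disp xy -146.4 1.0 z 20.3 rot [ 3.135  0.    -0.244] Fx,Fy(disp) -11.4 0.3 Fz 0.4 4.45
```

Not at the stop yet, since there is no force jump. I'll keep going.

{"api": "move_arm", "payload": {
  "targets": "-1 0 -0.4 0 0 0 0; -1 0 0 0 0 0 0; -1 0 0 0 0 0 0"
}}

```text
clock: 4.7
eef_pos: [545.3, -48.3, 20.3]
tool_rot: [3.131, 0.001, -0.247]
force: [-5.5, -18.4, 1.7]
width: -0.1
gripper_force: 9.4
```

{"api": "move_arm", "payload": {
  "targets": "-1 0 -0.4 0 0 0 0; -1 0 0 0 0 0 0; -1 0 0 0 0 0 0"
}}

```text
clock: 4.95
eef_pos: [545.3, -48.3, 20.3]
tool_rot: [3.127, 0.001, -0.25]
force: [-6.3, -24.5, 2.9]
width: 0.3
gripper_force: 13.1
```

The force rose to 25 N with no motion, so the plunger is at its stop. I'll let it back.

{"api": "move_arm", "payload": {
  "targets": "-1 0 1.5 0 0 0 0; -1 0 2 0 0 0 0; -1 0 2.5 0 0 0 0; -1 0 2.5 0 0 0 0; -1 0 2.5 0 0 0 0"
}}

```text
clock: 5.37
eef_pos: [522.2, -143.3, 20.3]
tool_rot: [3.141, -0.0, -0.24]
force: [-0.1, 0.5, 0.8]
width: -0.1
gripper_force: 0.0
```

{"api": "move_arm", "payload": {
  "targets": "-1 0 2 0 0 0 0; -1 0 0 -3 0 0 0; -1 0 0 -4 0 0 0; -1 0 0 -4 0 0 0; -1 0 0 0 0 0 0"
}}

```text
clock: 5.78
eef_pos: [522.2, -163.1, 136.9]
tool_rot: [3.141, -0.012, -0.241]
force: [1.4, -0.7, -0.5]
width: 0.3
gripper_force: 0.0
```

```bash
python3 -c "
from h import *
st()
d,im=grab('top'); cv2.imwrite('pics/c4.png',cv2.resize(im[135:255,175:335],None,fx=5,fy=5,interpolation=2))"
```

```text
disp xy -263.2 -3.9 z 136.9 rot [ 3.141 -0.012 -0.241] Fx,Fy(disp) -0.3 -1.5 Fz -0.5 5.7833
```

View pics/c4.png

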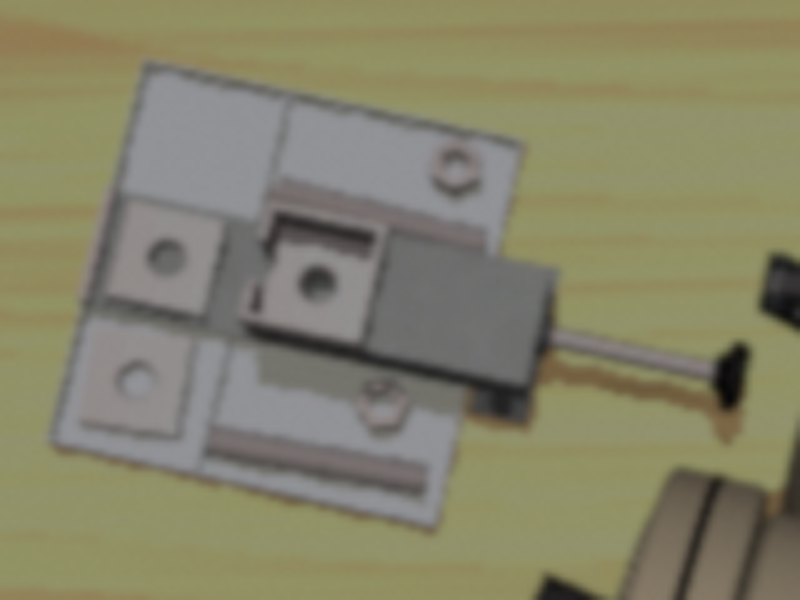

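One washer is on the delivery plate with its hole at crop (166,257). The knob is back out at (735,375), and the stack is still in the magazine. I'll compute the washer's position.

```bash
python3 -c "
from h import *
import pickle
d=pickle.load(open('top.pkl','rb'))
for p in[(166,257),(122,197),(222,218),(208,318),(104,298)]:
    q=ray(d,175+(p[0]+.5)/5-.5,135+(p[1]+.5)/5-.5,22)[:2]-O; print((q@U).round(1),(q@W).round(1))
s=read_state(); 
t=O+77*U+48*W; y=s['tool_rot'][2]; dd=t-s['eef_pos'][:2]
print(t,'tool x,y',dd@[np.cos(y),np.sin(y)],dd@[np.sin(y),-np.cos(y)])"
```

```text
81.7 -2.2
110.7 -27.5
58.9 -27.8
53.7 23.7
107.0 24.9
[553.095 179.639] tool x,y -50.054915416011 -339.78137221434156
```

{"api": "move_arm", "payload": {
  "targets": "-1 -1 -3.5 0 0 0 0; -1 -1 -3.5 0 0 0 0; -1 -1 -3.5 0 0 0 0; -1 -1 -3.5 0 0 0 0; -1 -1 -3.5 0 0 0 0"
}}

```text
clock: 6.25
eef_pos: [509.8, 22.2, 129.5]
tool_rot: [3.141, 0.002, -0.24]
force: [-0.4, 0.8, 0.5]
width: -0.3
gripper_force: 0.0
```

{"api": "move_arm", "payload": {
  "targets": "-1 0 -3.5 0 0 0 0; -1 0 -3.5 0 0 0 0; -1 0 -3.5 0 0 0 0; -1 0 -3.5 0 0 0 0; -1 0 -1.5 0 0 0 0"
}}

```text
clock: 6.67
eef_pos: [547.4, 177.5, 129.2]
tool_rot: [-3.139, 0.001, -0.234]
force: [-0.2, 0.4, 0.4]
width: 0.1
gripper_force: 0.0
```

{"api": "move_arm", "payload": {
  "targets": "-1 0 0 0 0 0 0; -1 0 0 0 0 0 0"
}}

```text
clock: 6.83
eef_pos: [546.8, 171.3, 129.3]
tool_rot: [3.14, 0.002, -0.238]
force: [-0.0, -1.2, 1.0]
width: 0.4
gripper_force: 0.0
```

```bash
python3 -c "
from h import *
st()"
```

```text
disp xy 67.4 52.1 z 129.3 rot [ 3.14e+00  2.00e-03 -2.38e-01] Fx,Fy(disp) -1.1 -0.3 Fz 1.0 6.8333
```

{"api": "move_arm", "payload": {
  "targets": "-1 0 -1.4 3 0 0 0; -1 0 0 3 0 0 0; -1 0 0 2.5 0 0 0; -1 0 0 1.5 0 0 0; -1 0 0 0 0 0 0"
}}

```text
clock: 7.25
eef_pos: [548.1, 180.7, 26.9]
tool_rot: [3.136, 0.006, -0.243]
force: [0.5, -0.6, -0.7]
width: -0.1
gripper_force: 0.0
```

{"api": "move_arm", "payload": {
  "targets": "-1 0 0 0 0 0 0; -1 0 0 0 0 0 0"
}}

```text
clock: 7.42
eef_pos: [551.8, 182.9, 31.2]
tool_rot: [3.141, -0.001, -0.242]
force: [0.3, 0.1, 1.1]
width: -0.1
gripper_force: 0.0
```

```bash
python3 -c "
from h import *
st()"
```

```text
disp xy 79.9 50.0 z 31.2 rot [ 3.141e+00 -1.000e-03 -2.420e-01] Fx,Fy(disp) 0.2 -0.3 Fz 1.1 7.4167
```

{"api": "move_arm", "payload": {
  "targets": "-1 0 -0.1 0.7 0 0 0; -1 0 0 0.6 0 0 0; -1 0 0 0 0 0 0; -1 0 0 0 0 0 0"
}}

```text
clock: 7.75
eef_pos: [551.2, 185.3, 17.3]
tool_rot: [3.141, 0.0, -0.24]
force: [0.3, 0.0, 0.1]
width: 0.1
gripper_force: 0.0
```

{"api": "move_arm", "payload": {
  "targets": "-1 0.6 0 0 0 0 0; -1 0.6 0 0 0 0 0; -1 0.6 0 0 0 0 0; -1 0.6 0 0 0 0 0; -1 0 0 0 0 0 0"
}}

```text
clock: 8.17
eef_pos: [577.0, 178.7, 17.6]
tool_rot: [-3.141, -0.003, -0.242]
force: [0.2, -0.6, -0.2]
width: 0.1
gripper_force: 0.0
```

```bash
python3 -c "
from h import *
st()"
```

```text
disp xy 81.8 24.6 z 17.6 rot [-3.141e+00 -3.000e-03 -2.420e-01] Fx,Fy(disp) -0.6 -0.3 Fz -0.2 8.1667
```

{"api": "move_arm", "payload": {
  "targets": "-1 0.6 0 0 0 0 0; -1 0.6 0 0 0 0 0; -1 0.6 0 0 0 0 0; -1 0.6 0 0 0 0 0; -1 0 0 0 0 0 0"
}}

```text
clock: 8.58
eef_pos: [600.0, 173.0, 17.5]
tool_rot: [-3.141, -0.002, -0.242]
force: [0.2, -0.6, -0.5]
width: -0.1
gripper_force: 0.0
```

```bash
python3 -c "
from h import *
st()
d,im=grab('side'); a=cv2.resize(im[140:230,240:350],None,fx=3.6,fy=3.6,interpolation=2)
d,im=grab('top'); b=cv2.resize(im[135:225,175:285],None,fx=3.6,fy=3.6,interpolation=2)
cv2.imwrite('pics/c5.png',np.hstack([a,b]))"
```

```text
disp xy 81.8 0.9 z 17.5 rot [-3.141e+00 -2.000e-03 -2.420e-01] Fx,Fy(disp) -0.5 -0.4 Fz -0.5 8.5833
```

View pics/c5.png

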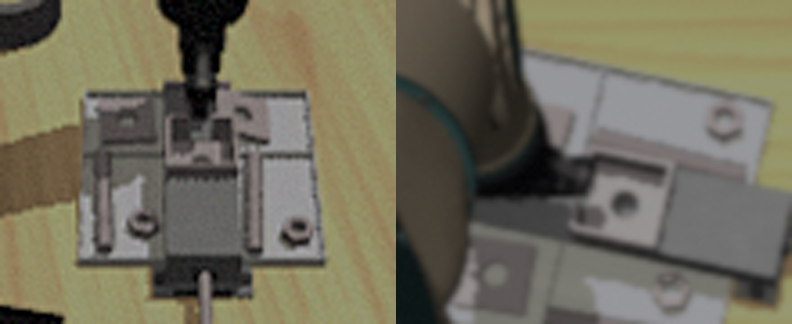

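The washer is being pushed and is tipping into the far bay, at side-crop (248,122). I'll push on.

{"api": "move_arm", "payload": {
  "targets": "-1 0.5 0 0 0 0 0; -1 0.5 0 0 0 0 0; -1 0.5 0 0 0 0 0; -1 0.5 0 0 0 0 0; -1 0 0 0 0 0 0"
}}

```text
clock: 9.1
eef_pos: [619.1, 168.3, 17.5]
tool_rot: [-3.141, -0.002, -0.241]
force: [0.5, -0.4, 0.3]
width: -0.1
gripper_force: 0.0
```

{"api": "move_arm", "payload": {
  "targets": "-1 0.4 0 0 0 0 0; -1 0 0 0 0 0 0; -1 0 0 0 0 0 0"
}}

```text
clock: 9.35
eef_pos: [621.4, 168.0, 17.3]
tool_rot: [3.142, -0.0, -0.241]
force: [-1.6, -0.4, -0.2]
width: 0.1
gripper_force: 0.0
```

```bash
python3 -c "
from h import *
st()
d,im=grab('side'); cv2.imwrite('pics/c6.png',cv2.resize(im[140:230,240:350],None,fx=6,fy=6,interpolation=2))"
```

```text
disp xy 82.0 -21.1 z 17.3 rot [ 3.142 -0.    -0.241] Fx,Fy(disp) -0.8 1.5 Fz -0.2 9.35
```

View pics/c6.png

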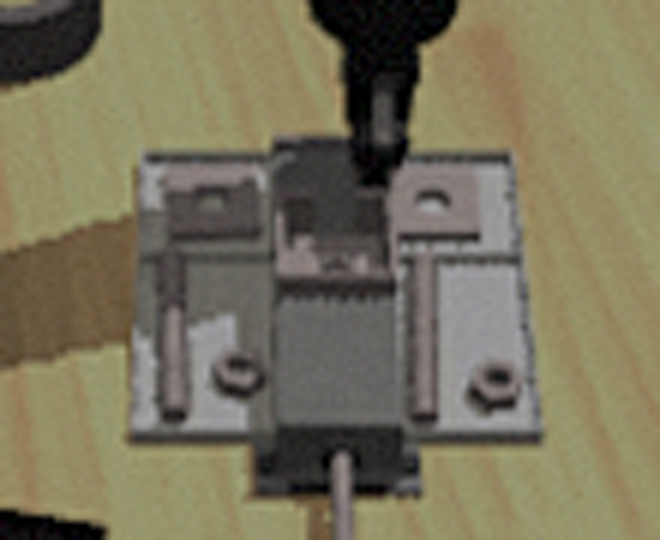

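The washer is in the bay, but its trailing edge is near the bed edge and may still be leaning. I'll push 5 mm more, then lift clear and look.

{"api": "move_arm", "payload": {
  "targets": "-1 0.3 0 0 0 0 0; -1 0.2 0 0 0 0 0; -1 0 0 0 0 0 0; -1 0 0 0 0 0 0"
}}

```text
clock: 9.73
eef_pos: [626.4, 166.8, 17.3]
tool_rot: [-3.142, -0.0, -0.241]
force: [-0.7, 0.1, -0.4]
width: 0.5
gripper_force: 0.0
```

{"api": "move_arm", "payload": {
  "targets": "-1 -0.7 0 0 0 0 0; -1 -0.7 0 -1 0 0 0; -1 0 0 -3 0 0 0; -1 0 0 -3.5 0 0 0; -1 0 0 -3.5 0 0 0"
}}

```text
clock: 10.15
eef_pos: [610.7, 170.5, 128.5]
tool_rot: [3.141, 0.002, -0.24]
force: [0.7, 0.4, 0.2]
width: 0.1
gripper_force: 0.0
```

{"api": "move_arm", "payload": {
  "targets": "-1 -2 3 -2 0 0 0; -1 -3 2.5 0 0 0 0; -1 -3 2.5 0 0 0 0; -1 -3 2.5 0 0 0 0; -1 -3 2.5 0 0 0 0"
}}

```text
clock: 10.57
eef_pos: [443.0, 77.0, 148.2]
tool_rot: [-3.141, -0.0, -0.24]
force: [-0.9, -0.3, -0.2]
width: 0.2
gripper_force: 0.0
```

{"api": "move_arm", "payload": {
  "targets": "-1 -2 3 0 0 0 0; -1 -2 3 0 0 0 0; -1 -2 3 0 0 0 0; -1 -1 3 0 0 0 0; -1 0 0 0 0 0 0"
}}

```text
clock: 10.98
eef_pos: [343.1, -26.0, 147.9]
tool_rot: [3.14, 0.004, -0.247]
force: [0.4, -0.4, 0.8]
width: 0.1
gripper_force: 0.0
```

```bash
python3 -c "
from h import *
st()
d,im=grab('side'); a=cv2.resize(im[145:250,245:345],None,fx=4,fy=4,interpolation=2)
d,im=grab('top'); b=cv2.resize(im[140:245,180:280],None,fx=4,fy=4,interpolation=2)
cv2.imwrite('pics/c7.png',np.hstack([a,b]))"
```

```text
disp xy -172.9 202.8 z 147.9 rot [ 3.14   0.004 -0.247] Fx,Fy(disp) -0.3 -0.5 Fz 0.8 10.9833
```

View pics/c7.png

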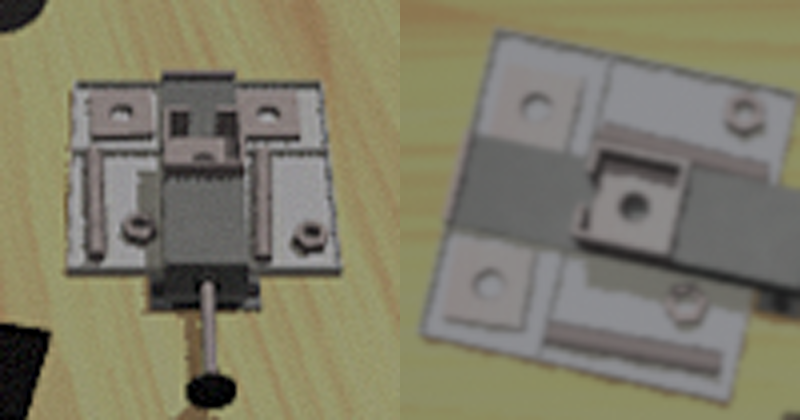

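The washer now lies in the far bay, with its hole at top-crop (537,107). I'll check its height with both views.

```bash
python3 -c "
from h import *
import pickle
dt=pickle.load(open('top.pkl','rb'));ds=pickle.load(open('side.pkl','rb'))
T=lambda p:(180+(p[0]-400+.5)/4-.5,140+(p[1]+.5)/4-.5); S=lambda p:(245+(p[0]+.5)/4-.5,145+(p[1]+.5)/4-.5)
P=lambda d:(lambda f,R,t:np.array([[f,0,d['cx']],[0,f,d['cy']],[0,0,1]])@np.c_[R,t])(*cal(d))
for n,a,b in[('new hole',(537,107),(268,115)),('kit hole',(489,285),(121,114))]:
    X=cv2.triangulatePoints(P(dt),P(ds),np.array(T(a)).reshape(2,1),np.array(S(b)).reshape(2,1)).ravel();X=X[:3]/X[3]
    q=X[:2]-O;print(n,X.round(1),(q@U).round(1),(q@W).round(1)); q=ray(dt,*T(a),10)[:2]-O;print((q@U).round(1),(q@W).round(1))
for p in[(502,67),(583,80),(566,152),(487,137)]:
    q=ray(dt,*T(p),10)[:2]-O;print((q@U).round(1),(q@W).round(1))
st()"
```

```text
new hole [654.7 158.2  10.7] 80.5 -55.8
80.9 -57.7
kit hole [540.7 188.9   9. ] 83.0 62.3
83.2 60.9
109.0 -78.6
56.4 -81.4
56.0 -33.0
107.3 -31.7
disp xy -168.7 198.4 z 148.0 rot [-3.141e+00 -1.000e-03 -2.430e-01] Fx,Fy(disp) 0.4 -0.8 Fz 0.3 11.0833
```

The hole triangulates to z ≈ 10.7 mm, where flat is 10. The centre is about 57 mm off the bed's centreline and the trailing edge is past the bed edge, so the washer lies flat. Handing in.

```bash
python3 -c "
from h import *
print(order.finish_job())"
```

```text
the job is handed in; nothing more can be done
None
```

The job is handed in, with no verdict returned: one full plunger press put out one washer, which I nudged into the empty bay; in the last pictures it lay flat there, the plunger was back out, everything else around the dispenser was in place and the hand was clear.

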